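Put the markers away in the gated rack

TASK

Put the loose markers away in the wooden rack: fold its front gate right down first, then thread each marker cap first through an eyelet of its own, so that the cap stands out beyond the plate and the tail end rests on the raised rail. When all of them are in, shut the gate fully; leave the punch, tumbler, tin and tray where they are.

Things in the scene. Friction and masses are not known exactly. Their poses are not given: they have to be found in the camera images.
- rack: Brown wooden marker rack, fixed; place and yaw (up to 0.25 rad) vary. Origin on the counter under its middle; z up, x from the gate side (near the robot) to the eyelet plate, y along the plate. Base board 12 thick, x -84 to 60, 212 wide. Upright plate at x 40 to 50, top z 72, four square through-holes (eyelet0-3). Narrow rail at x -50 (rail), gate at x -90.
- rail (a point): Top middle of the rack's narrow raised rail, at rack x -50, y 0, z 42: a bar along rack y, 12 wide in x, top 42 above the counter, with teeth 8 higher (z 50) that leave a 26 wide gap in line with each eyelet. Between rail and plate lies a flat deck, top at z 32. A marker at home lies level on rail and eyelet, cap through the plate, tail between rail and gate.
- gate (a joint): Drop-front gate, rad: 0 upright and shut, 1.25 folded down towards the robot at its stop. Flap 196 wide, 8 thick, hinged on a line along rack y at rack x -90, z 22; its edge is 53 from the hinge, with a pull tab in the middle (gate_tab). Stiff hinge (0.045 N m): it stays where left, a few newtons at the tab move it. Starts at 0 to 0.25.
- gate_tab (a point): Grip point in the gate's pull tab, 72 from the hinge line (rack x -90, z 94 shut; x -158, z 45 fully down). The tab stands 33 out of the middle of the gate's edge (53 to 86 from the hinge), 20 wide along rack y, 8 thick: pinched on its two 20 mm apart sides it turns freely between the pads as the gate swings.
- eyelet0 (a point): Centre of the rack's square eyelet 0 (22 x 22, 10 deep along rack x); at rack x 45, y -75, z 49.5.
- eyelet1 (a point): Centre of the rack's square eyelet 1 (22 x 22, 10 deep along rack x); at rack x 45, y -25, z 49.5.
- eyelet2 (a point): Centre of the rack's square eyelet 2 (22 x 22, 10 deep along rack x); at rack x 45, y 25, z 49.5.
- eyelet3 (a point): Centre of the rack's square eyelet 3 (22 x 22, 10 deep along rack x); at rack x 45, y 75, z 49.5.
- marker1: Capped blue marker, square barrel 15 x 15, 140 long, about 30 g, flat on the counter; pale band round the barrel, black line where the cap (48 long, with pocket clip) begins. Origin: middle of its length on the flat it lies on at the start (7.5 from the axis); x along the barrel to the cap end, z away from that flat. Three or four alike markers are present.
- marker1_cap (a point): Middle of the cap's end face, on the barrel's axis (70 from the middle).
- marker1_tail (a point): Middle of the plain end, on the barrel's axis (70 from the middle).
- marker2: Capped blue marker, square barrel 15 x 15, 140 long, about 30 g, flat on the counter; pale band round the barrel, black line where the cap (48 long, with pocket clip) begins. Origin: middle of its length on the flat it lies on at the start (7.5 from the axis); x along the barrel to the cap end, z away from that flat. Three or four alike markers are present.
- marker2_cap (a point): Middle of the cap's end face, on the barrel's axis (70 from the middle).
- marker2_tail (a point): Middle of the plain end, on the barrel's axis (70 from the middle).
- marker3: Capped blue marker, square barrel 15 x 15, 140 long, about 30 g, flat on the counter; pale band round the barrel, black line where the cap (48 long, with pocket clip) begins. Origin: middle of its length on the flat it lies on at the start (7.5 from the axis); x along the barrel to the cap end, z away from that flat. Three or four alike markers are present.
- marker3_cap (a point): Middle of the cap's end face, on the barrel's axis (70 from the middle).
- marker3_tail (a point): Middle of the plain end, on the barrel's axis (70 from the middle).
- marker4: Capped blue marker, square barrel 15 x 15, 140 long, about 30 g, flat on the counter; pale band round the barrel, black line where the cap (48 long, with pocket clip) begins. Origin: middle of its length on the flat it lies on at the start (7.5 from the axis); x along the barrel to the cap end, z away from that flat. Three or four alike markers are present.
- marker4_cap (a point): Middle of the cap's end face, on the barrel's axis (70 from the middle).
- marker4_tail (a point): Middle of the plain end, on the barrel's axis (70 from the middle).
- punch: Bystander: orange two-hole punch with a press lever, 110 x 100 x 85, origin under its middle.
- tumbler: Bystander: frosted glass tumbler, 74 across, 100 tall, origin under its middle.
- tin: Bystander: silver aluminium pencil tin, empty, 74 across, 100 tall, origin under its middle.
- tray: Bystander: bamboo desk tray, 260 x 140 x 30, empty, origin under its middle.
Things that resemble listed ones, but are neither listed nor needed, are in the scene too. What is shaped like the marker4 but orange or pink is not meant. What is shaped like the marker3 but pink is not meant.

How it is judged:
On the way, in this order (a step that is already met when the one before it is completed fails the run):
1. the gate is folded right down (over 1.0 rad) (value of joint gate above 1 rad), for 0.2 s.
2. every marker is through its eyelet with its tail on the rail (x of marker1_cap in the frame of rack between 0.056 and 0.09 m and z of marker1_cap in the frame of rack between 0.036 and 0.062 m and y of marker1_cap in the frame of rack between -0.095 and 0.095 m and x of marker1_tail in the frame of rack between -0.088 and -0.054 m and z of marker1_tail in the frame of rack between 0.043 and 0.059 m and angle between the x axis of each of marker1, marker2, marker3, marker4 and the x axis of rack, either way round below 0.12 rad and linear speed of each of marker1, marker2, marker3, marker4 below 0.02 m/s and x of marker2_cap in the frame of rack between 0.056 and 0.09 m and z of marker2_cap in the frame of rack between 0.036 and 0.062 m and y of marker2_cap in the frame of rack between -0.095 and 0.095 m and x of marker2_tail in the frame of rack between -0.088 and -0.054 m and z of marker2_tail in the frame of rack between 0.043 and 0.059 m and x of marker3_cap in the frame of rack between 0.056 and 0.09 m and z of marker3_cap in the frame of rack between 0.036 and 0.062 m and y of marker3_cap in the frame of rack between -0.095 and 0.095 m and x of marker3_tail in the frame of rack between -0.088 and -0.054 m and z of marker3_tail in the frame of rack between 0.043 and 0.059 m and x of marker4_cap in the frame of rack between 0.056 and 0.09 m and z of marker4_cap in the frame of rack between 0.036 and 0.062 m and y of marker4_cap in the frame of rack between -0.095 and 0.095 m and x of marker4_tail in the frame of rack between -0.088 and -0.054 m and z of marker4_tail in the frame of rack between 0.043 and 0.059 m), for 0.2 s.
At the end, for the whole second after the job is handed in: Every marker present lies at rest, in line with its eyelet within 0.12 rad, cap end at least 6 mm beyond the plate's far face at hole height, tail on the rail (43 to 59 mm high, 54 to 88 mm before the rack's middle); the gate is shut to within 0.12 rad (all of step 2 and value of joint gate below 0.12 rad); the robot touches nothing.
It fails at once if the punch is pushed more than 30 mm or tipped (distance of punch from where it was at the start of the episode above 0.03 m or angle between punch's own z axis and vertical above 0.4 rad).
It fails at once if the tumbler is pushed more than 30 mm or tipped (distance of tumbler from where it was at the start of the episode above 0.03 m or angle between tumbler's own z axis and vertical above 0.4 rad).
It fails at once if the tin is pushed more than 30 mm or tipped (distance of tin from where it was at the start of the episode above 0.03 m or angle between tin's own z axis and vertical above 0.4 rad).
It fails at once if the tray is pushed more than 30 mm or tipped (distance of tray from where it was at the start of the episode above 0.03 m or angle between tray's own z axis and vertical above 0.4 rad).
Of marker1, marker2, marker3, marker4 only 3 to 4 are there at a start; the rules pass over those that are not, and their reading is None.
At some moment in a run one of marker1, marker2, marker3, marker4 may be knocked a few centimetres aside while the robot is not near it.
Once in a run the grip may slacken for a moment while it holds something.
It also fails if it takes over 210 s, if anything falls off the work surface, if the arm or the gripper's body presses on something with over 40 N, if the wrist force passes 120 N, or if a joint passes its speed limit or range.

ROBOT

A 7-joint arm with a two-finger parallel gripper is mounted at the origin on the work surface. World frame = base frame: x ahead of the robot, y to its left, z up, the work surface at z = 0. Lengths are in m, angles in rad, forces in N, time in s.
With the tool pointing down it reaches from about 0.4 to 0.85 m from the base axis. Payload 4.5 kg.
Tool frame: the origin (TCP) lies on the centre line of the jaws, within the pads' length; the fingertips stand r.tips_ahead ahead of it and the grasp point (between the pads) is the TCP (r.tips_ahead is the distance from the TCP to the fingertips, in m); z points along the fingers, y is the direction in which the jaws open and shut (so a half turn about z gives the same grasp; the last joint's range is limited). The gripper opens to 88 mm and grips with 3 to 60 N. Pads are 18 mm wide; open, the fingers measure 123 mm over their backs; the gripper's body (75 mm by 187 mm) begins 45 mm behind the grasp point.
Start: joints at [-1.117, 0.689, -0.195, 1.565, 0.157, 0.902, -0.215], TCP at [0.255, 0.571, 0.258] pointing down, gripper open.
Joint ranges: [-3.01, 3.01], [-0.46, 2.08], [-1.47, 1.51], [0.13, 2.56], [-1, 4.14], [0.04, 2.09], [-2.66, 2.66]. Speed limits (rad/s): [2.57, 2.57, 3.14, 3.14, 3.14, 3.14, 3.14].

INTERFACE

Orientations are given as a unit quaternion [x, y, z, w].
In Python, from plant import r gives the robot as it stands.
- The arm moves only by the shell command python3 -m inch 'ROWS' [FORCE]. ROWS is JSON, a list of rows, each a list of 5 numbers: the shift along the world's x, y, z in units of 25 mm (1.0 is 25 mm), then the turn about the world's z in units of 6 degrees (1.0 is 6 degrees), then the finger opening in mm, from 0 to 88.1. A call has 1 to 5 rows; each row shifts and turns the commanded pose from where the row before left it; what a row does not reach is not made up. A row lasts 1/10 s, in which the tool goes at most 50 mm and 8.59 degrees, less where a joint would pass 70% of its speed; a pose out of reach is approached as far as the arm can. A call is refused whole if a number of a shift passes 1 or a number of a turn 1, either way. A call with a gripper value outside its range is refused whole. The fingers move at their own pace and stop on an object; FORCE is the grip in N (left out, the last holds). Time passes only in rows, so rows that do not move let the fingers close. It gives the time, the measured TCP pose, the force and the opening at its end, in the units of the state.
- r.get_state(): the state, without advancing time (a new reading comes with each control period).
- r.snapshot(name): name is "scene" or "side" or "wrist"; returns a dict with "pixels" (400x640x3 uint8, red, green, blue), "range_z" (400x640 float32, m along the optical axis (not along the pixel's ray), 0 where there is no reading), "K" (3x3 intrinsics, pixels), "k1" (the pictures are not rectified: a ray, as slopes to the right and down, at radius r is drawn at 1 + k1 r^2 times it, then the intrinsics apply), "position" and "attitude" of the camera in the world. Camera axes: x right, y up, looking along -z (the intrinsics and any distortion apply to the point x, -y, -z); pixel columns grow to the right and rows downward; lengths in m; the calibration is good to about 2 mm. A picture is of the moment at which its call begins.
- r.finish_job(): hands the job in, once; it reports no verdict.
The state is a dict: "clock": time; "q": joint angles; "qd": joint speeds; "joint_torque": joint torques, N m; "tool_pos": TCP position; "eef_rot": TCP orientation; "contact_force": force on the tool from outside, world axes, zero at the start; "moment": the same for the moment, N m; "opening": opening from 0.0 (shut) to 1.0 (fully open).
Only numpy, scipy, OpenCV 4.12 (cv2) and the standard library are available. Lean on these libraries where they do the work, as an engineer would, in place of code of your own. Each camera call takes 0.05 s, during which the arm holds its last target. There are 200 camera calls.

## Working session

There is one attempt and no reset: what is moved stays moved. The work goes in short steps, Python scripts to look and compute and a shell command to move; the robot and the scene stay as the last step left them, time stands still between calls to the robot, and variables do not carry over. Pictures are saved under pics/ and viewed, about 12 in all and at most 16, crops included, and the job is handed in when it is done.

```bash
ls; mkdir -p pics; cat > h.py <<'E'
import numpy as np, cv2
from scipy.spatial.transform import Rotation as R
from plant import r
def rays(s,uv):
    uv=np.atleast_2d(np.array(uv,float)); K=np.array(s["K"]); k=s["k1"]
    d=(uv-K[[0,1],[2,2]])/K[[0,1],[0,1]]
    x=d.copy()
    for _ in range(20): x=d/(1+k*(x**2).sum(1,keepdims=True))
    c=np.c_[x[:,0],-x[:,1],-np.ones(len(x))]
    return c
def att(s):
    a=np.array(s["attitude"]); return a if a.shape==(3,3) else R.from_quat(a).as_matrix()
def plane(s,uv,z):
    d=rays(s,uv)@att(s).T; p=np.array(s["position"]); return p+d*((z-p[2])/d[:,2])[:,None]
def cloud(s):
    h,w=s["range_z"].shape; v,u=np.mgrid[:h,:w]
    c=rays(s,np.c_[u.ravel(),v.ravel()])*s["range_z"].reshape(-1,1)
    return (c@att(s).T+np.array(s["position"])).reshape(h,w,3)
def proj(s,P):
    c=(np.atleast_2d(P)-np.array(s["position"]))@att(s); x=np.c_[c[:,0],-c[:,1]]/-c[:,2:]
    x=x*(1+s["k1"]*(x**2).sum(1,keepdims=True)); K=np.array(s["K"]); return x*K[[0,1],[0,1]]+K[[0,1],[2,2]]
def save(s,n,box=None,f=1):
    im=s["pixels"][:,:,::-1]
    if box: im=im[box[1]:box[3],box[0]:box[2]]
    cv2.imwrite("pics/"+n,cv2.resize(im,None,fx=f,fy=f,interpolation=cv2.INTER_CUBIC))
E
python3 - <<'E'
from h import *
a=r.snapshot("scene");b=r.snapshot("side");save(a,"scene.png");save(b,"side.png")
for s in(a,b): print(s["position"],s["attitude"],s["K"],s["k1"])
print(r.get_state(),r.tips_ahead)
E
```

```text
pics
[ 0.98021515 -0.6177871   0.77444797] [0.38428121 0.11558689 0.27847786 0.87259252] [[363.88145399   0.         318.34359198]
 [  0.         363.88145399 204.08130175]
 [  0.           0.           1.        ]] -0.06677132909853668
[ 0.20243609 -0.65788044  0.93627642] [ 0.34298291 -0.08281293 -0.20905165  0.91203188] [[384.44652682   0.         317.13827489]
 [  0.         384.44652682 199.4291308 ]
 [  0.           0.           1.        ]] 0.003063799312956288
{'clock': 0.1, 'q': array([-1.11719057,  0.68991228, -0.19451992,  1.56620845,  0.15729497,
        0.90252798, -0.21509795]), 'qd': array([-4.30269193e-05, -3.28996066e-03, -1.12207893e-03, -2.38957198e-03,
        1.81350874e-04, -1.07021080e-03,  8.54417793e-04]), 'joint_torque': array([-3.27296926e-03, -5.28504682e+01, -1.27156790e+00, -1.53840816e+01,
       -5.25494723e-02,  1.97845176e-03,  3.46196987e-05]), 'tool_pos': array([0.2545605 , 0.57022755, 0.25699104]), 'eef_rot': array([ 2.08330003e-01,  9.78058238e-01, -8.24920861e-04, -1.14766546e-04]), 'contact_force': array([ 1.2404257 , -0.49376084,  0.34052716]), 'moment': array([ 0.03698447, -0.02234539,  0.02020259]), 'opening': 0.9998991614539365} 0.019
```

View pics/scene.png

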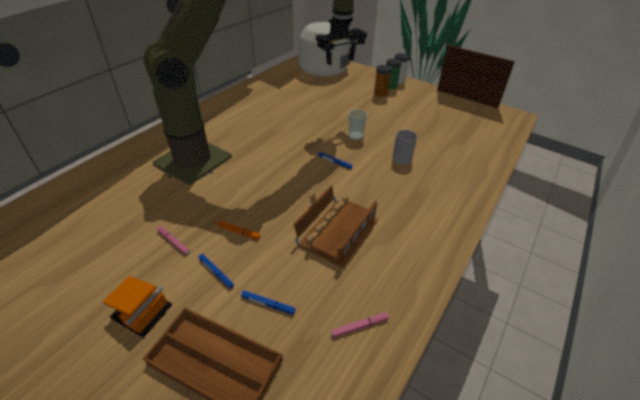

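View pics/side.png

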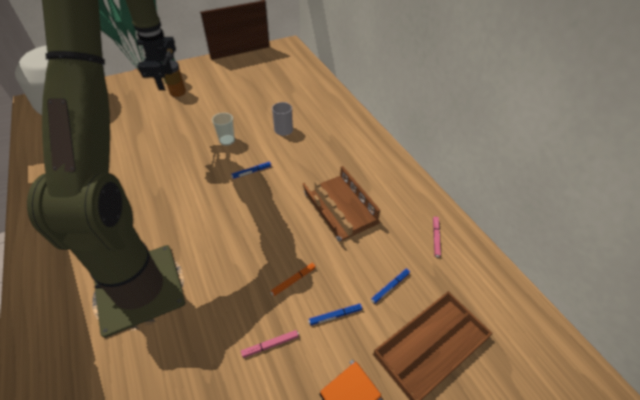

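```bash
python3 - <<'E'
from h import *
for n in("scene","side"):
    s=r.snapshot(n); C=cloud(s); hsv=cv2.cvtColor(s["pixels"],cv2.COLOR_RGB2HSV)
    m=cv2.inRange(hsv,(105,150,50),(130,255,255))
    for c in cv2.findContours(m,cv2.RETR_EXTERNAL,cv2.CHAIN_APPROX_NONE)[0]:
        if cv2.contourArea(c)<40: continue
        k=np.zeros_like(m);cv2.drawContours(k,[c],-1,255,-1)
        v,u=np.nonzero(k); p=plane(s,np.c_[u,v],.010)[:,:2]
        (cx,cy),wh,a=cv2.minAreaRect((p*1000).astype(np.float32)); 
        mu=p.mean(0); d=np.linalg.svd(p-mu,full_matrices=False)[2][0]; t=(p-mu)@d
        print(n,"px",u.mean(),v.mean(),"mid",np.round((cx,cy),1),np.round(wh,0),"ang",np.degrees(np.arctan2(d[1],d[0])),"z",np.median(C[v,u,2]))
    # rack
    box=(280,170,400,290) if n=="scene" else (290,150,400,260)
    P=C[box[1]:box[3],box[0]:box[2]].reshape(-1,3)
    P=P[(P[:,2]>.008)&(P[:,2]<.11)]
    for lo,hi in((.008,.02),(.024,.036),(.036,.06),(.062,.078),(.08,.11)):
        q=P[(P[:,2]>lo)&(P[:,2]<hi)]
        if len(q)>4:
            (cx,cy),wh,a=cv2.minAreaRect((q[:,:2]*1000).astype(np.float32)); print(n,lo,len(q),np.round((cx,cy,*wh,a),1))
    save(s,n+"_rack.png",box,4)
a=cv2.imread("pics/scene_rack.png");b=cv2.imread("pics/side_rack.png")[:440]
h=max(a.shape[0],b.shape[0]);o=np.zeros((h,a.shape[1]+b.shape[1],3),np.uint8);o[:a.shape[0],:a.shape[1]]=a;o[:b.shape[0],a.shape[1]:]=b
cv2.imwrite("pics/rack.png",cv2.resize(o,None,fx=.85,fy=.85))
E
```

```text
scene px 269.56140350877195 302.4736842105263 mid [ 611.2 -290.6] [138.  17.] ang 13.830999410807337 z 0.015460769771002636
scene px 216.30612244897958 271.2551020408163 mid [ 439.9 -297.8] [ 11. 139.] ang -9.058146632665496 z 0.015688424462547812
scene 0.008 588 [623.2   7.1 150.7 213.9   2.7]
scene 0.024 1671 [617.7   7.9 144.4 218.5   1.2]
scene 0.036 825 [615.8   7.2 151.1 215.9   0.9]
scene 0.062 562 [610.8   7.3 155.9 212.7   2.8]
scene 0.08 58 [535.2   2.6  20.7  13.5  83.1]
side px 336.10460251046027 313.44351464435147 mid [ 438.  -297.3] [ 14. 133.] ang 171.0978318083824 z 0.015544808793010123
side px 390.54891304347825 285.07608695652175 mid [ 610.3 -289.7] [133.  12.] ang -165.3680427179929 z 0.01635110512459853
side 0.008 386 [619.7   6.5 151.9 212.    3. ]
side 0.024 1423 [611.4   7.3 144.3 213.9   2.7]
side 0.036 703 [610.6   6.4 152.8 215.7   3.2]
side 0.062 442 [609.6   6.  155.7 210.8   2.8]
side 0.08 38 [529.8  30.5  11.1  77.    3.2]
```

View pics/rack.png

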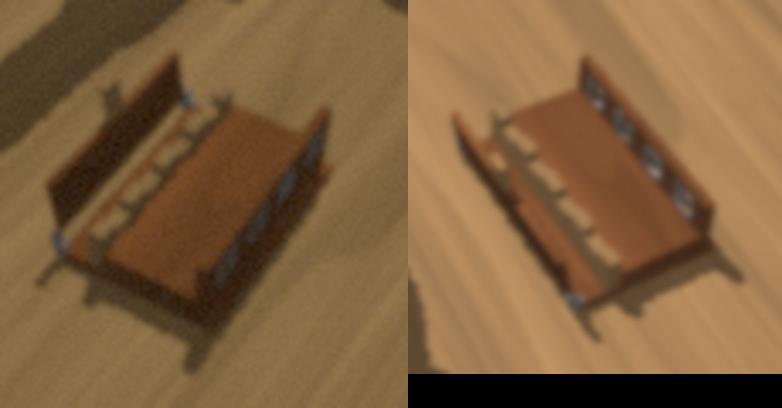

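```bash
python3 - <<'E'
from h import *
tiles=[]
for n in("scene","side"):
    s=r.snapshot(n); C=cloud(s); hsv=cv2.cvtColor(s["pixels"],cv2.COLOR_RGB2HSV)
    m=cv2.inRange(hsv,(105,120,25),(130,255,255)); 
    cx0=(335,160) if n=="scene" else (252,170)
    b=m.copy()*0; b[cx0[1]-16:cx0[1]+16,cx0[0]-28:cx0[0]+28]=m[cx0[1]-16:cx0[1]+16,cx0[0]-28:cx0[0]+28]
    v,u=np.nonzero(b); p=plane(s,np.c_[u,v],.010)[:,:2]
    (cx,cy),wh,a=cv2.minAreaRect((p*1000).astype(np.float32)); d=np.linalg.svd(p-p.mean(0),full_matrices=False)[2][0]
    print(n,"m3",np.round((cx,cy,*wh),1),np.degrees(np.arctan2(d[1],d[0])))
    box=(280,170,400,290) if n=="scene" else (290,150,400,260)
    P=C[box[1]:box[3],box[0]:box[2]].reshape(-1,3)
    g=np.radians(2.8); ex=np.array([np.cos(g),np.sin(g)]); ey=np.array([-ex[1],ex[0]])
    q=P[(P[:,2]>.06)&(P[:,2]<.076)&(P[:,0]>.63)]
    f=np.polyfit(q[:,1],q[:,0],1); 
    print(" plate yaw",np.degrees(-np.arctan(f[0])),"mean along x",(q[:,:2]@ex).mean(),np.percentile(q[:,:2]@ex,[3,97]),"y ext",np.percentile(q[:,:2]@ey,[0,2,98,100]))
    q=P[(P[:,2]>.055)&(P[:,2]<.11)&(P[:,0]<.58)]
    f=np.polyfit(q[:,1],q[:,0],1)
    print(" gate yaw",np.degrees(-np.arctan(f[0])));
    for z in np.arange(.055,.11,.01):
        t=q[abs(q[:,2]-z)<.005]
        if len(t)>3: print("  z",z,len(t),(t[:,:2]@ex).mean(),np.percentile(t[:,:2]@ey,[0,50,100]))
    cs=[(335,160),(216,271),(268,302)] if n=="scene" else [(252,170),(336,313),(390,285)]
    tiles.append(np.hstack([cv2.convertScaleAbs(cv2.resize(s["pixels"][y-24:y+24,x-32:x+32,::-1],None,fx=4,fy=4,interpolation=cv2.INTER_CUBIC),alpha=1.6) for x,y in cs]))
    for nm,uv in dict(tumbler=((356,137) if n=="scene" else (226,140)),tin=((403,160) if n=="scene" else (283,132))).items(): print(nm,plane(s,[uv],0)[0])
cv2.imwrite("pics/mk.png",np.vstack(tiles))
E
```

```text
scene m3 [423.  290.5  19.8 136.5] -2.0545955922704118
 plate yaw 2.584612892205348 mean along x 0.6835621793777458 [0.67723816 0.6878717 ] y ext [-0.1292346  -0.12750697  0.07761027  0.08378884]
 gate yaw 2.68567497961182
  z 0.055 62 0.5436828796453903 [-0.12054824 -0.04649783  0.06774442]
  z 0.065 135 0.5423038269867891 [-0.12080143 -0.0400819   0.07396866]
  z 0.07500000000000001 153 0.5387828203230552 [-0.12037232 -0.03283948  0.07399418]
  z 0.085 22 0.5374450696984273 [-0.03339535 -0.02774638 -0.01433537]
  z 0.095 17 0.5350686144276553 [-0.03426964 -0.02884366 -0.01347453]
  z 0.10500000000000001 21 0.5328379413893634 [-0.03242874 -0.02593934 -0.01450623]
tumbler [0.40124393 0.48147324 0.        ]
tin [0.61937601 0.45012422 0.        ]
side m3 [422.5 292.1 131.5  19. ] 178.88027520474083
 plate yaw 2.7813979264451896 mean along x 0.6787574772451543 [0.67408575 0.68593159] y ext [-0.12972305 -0.12784065  0.0778489   0.08474579]
 gate yaw 3.1560564266112707
  z 0.055 21 0.535552581683015 [-0.11994137 -0.04624575  0.06748358]
  z 0.065 41 0.5337119068518188 [-0.12142613 -0.05381072  0.07174784]
  z 0.07500000000000001 134 0.5350664315642485 [-0.12008924 -0.04098076  0.07569562]
  z 0.085 10 0.5320056715862089 [-0.03416044 -0.03049154 -0.01824533]
  z 0.095 7 0.5292112349533117 [-0.0341322  -0.03033289 -0.01786963]
  z 0.10500000000000001 22 0.528909768866502 [-0.03683297 -0.0245591  -0.01282503]
tumbler [0.39172682 0.49237117 0.        ]
tin [0.60227096 0.44445188 0.        ]
```

View pics/mk.png

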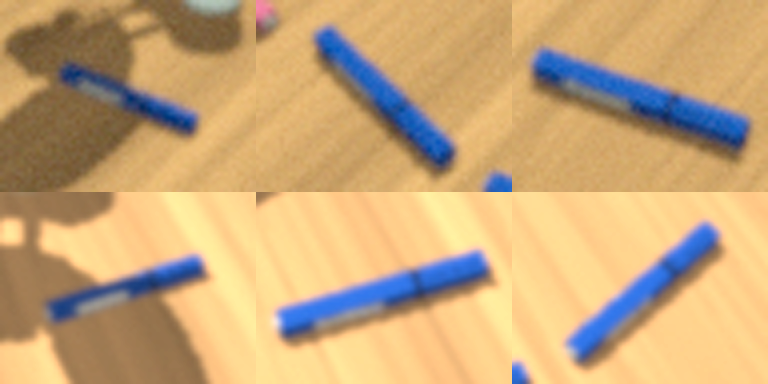

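```bash
cat > st.py <<'E'
from h import *
s=r.get_state(); y=R.from_quat(s["eef_rot"]).as_matrix()
print(round(s["clock"],2),"pos",np.round(s["tool_pos"],4),"jaw yaw",round(np.degrees(np.arctan2(y[1,1],y[0,1])),2),"zz",round(y[2,2],4),"F",np.round(s["contact_force"],1),"open",round(s["opening"]*88.1,1),"q",np.round(s["q"],2))
E
A='[[0.5,-1,0,0.2,88],[0.5,-1,0,0.2,88],[0.5,-1,0,0.2,88],[0.5,-1,0,0.2,88],[0.5,-1,0,0.2,88]]' ; unset A
python3 -m inch '[[0.5,-1,0,0.2,88],[0.5,-1,0,0.2,88],[0.5,-1,0,0.2,88],[0.5,-1,0,0.2,88],[0.5,-1,0,0.2,88]]'
python3 st.py
python3 -m inch '[[0.5,-1,0,0.2,88],[0.5,-1,0,0.2,88],[0.5,-1,0,0.2,88],[0.5,-1,0,0.2,88],[0.5,-1,0,0.2,88]]' >/dev/null
python3 -m inch '[[0.5,-1,0,0.2,88],[0.5,-1,0,0.2,88],[0.5,-1,0,0.2,88],[0.5,-1,0,0.2,88],[0.5,-1,0,0.2,88]]' >/dev/null
python3 -m inch '[[0.5,-1,0,0.2,88],[0.5,-1,0,0.2,88],[0.5,-1,0,0.2,88],[0.5,-1,0,0.2,88],[0.5,-1,0,0.2,88]]' >/dev/null
python3 -m inch '[[0.5,-0.5,0,0.2,88],[0,0,0,0.2,88],[0,0,0,0,88]]' >/dev/null
python3 st.py; python3 -c "
from h import *
s=r.snapshot('wrist');save(s,'w1.png');print(s['position'],s['attitude'],s['k1'],s['K'][0,0])"
```

```text
clock: 0.8
tool_pos: [0.3177, 0.4447, 0.2578]
eef_rot: [0.156, 0.988, 0.0, 0.0]
contact_force: [1.0, -0.1, -0.4]
opening: 0.996
0.8 pos [0.3177 0.4447 0.2578] jaw yaw 72.0 zz -1.0 F [ 1.  -0.1 -0.4] open 87.7 q [-0.88  0.59 -0.24  1.8   0.19  0.77  0.03]
2.6 pos [0.5168 0.0588 0.2577] jaw yaw 92.36 zz -1.0 F [ 0.2  0.3 -0.2] open 88.0 q [ 0.05  0.57 -0.4   1.87  0.31  0.76  1.09]
[0.43333181 0.05512062 0.38516   ] [-0.11209105 -0.11729601  0.71131395  0.68389305] -0.0527824237211634 295.2495586315142
```

View pics/w1.png

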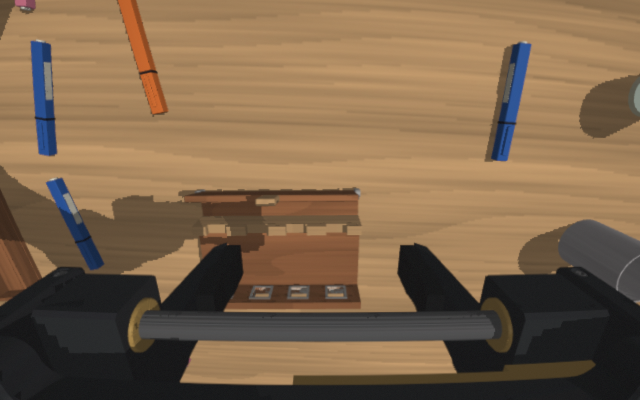

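```bash
cat > mk.py <<'E'
from h import *
def blues(s,z=.0115,lo=(105,130,25)):
    hsv=cv2.cvtColor(s["pixels"],cv2.COLOR_RGB2HSV); m=cv2.inRange(hsv,lo,(130,255,255))
    m=cv2.morphologyEx(m,cv2.MORPH_CLOSE,np.ones((5,5)))
    out=[]
    for c in cv2.findContours(m,cv2.RETR_EXTERNAL,cv2.CHAIN_APPROX_NONE)[0]:
        if cv2.contourArea(c)<150: continue
        p=plane(s,c[:,0],z)[:,:2]; (cx,cy),(w,h),a=cv2.minAreaRect((p*1000).astype(np.float32))
        if w<h: a+=90
        a=(a+90)%180-90
        out.append((c[:,0].mean(0).round(),round(cx,1),round(cy,1),round(max(w,h),1),round(min(w,h),1),round(a,2)))
    return out
E
python3 - <<'E'
from mk import *
s=r.snapshot("wrist")
for b in blues(s): print(b)
C=cloud(s); P=C[185:310,175:365].reshape(-1,3); g=np.radians(2.75)
M=np.array([[np.cos(g),np.sin(g)],[-np.sin(g),np.cos(g)]]); Q=np.c_[P[:,:2]@M.T,P[:,2]]
for lo,hi in((.005,.016),(.027,.036),(.039,.045),(.047,.053),(.066,.076),(.085,.12)):
    q=Q[(Q[:,2]>lo)&(Q[:,2]<hi)]
    if len(q)<5: continue
    print(lo,len(q),"x",np.percentile(q[:,0],[1,10,50,90,99]).round(4),"y",np.percentile(q[:,1],[1,50,99]).round(4),"z",np.median(q[:,2]).round(4))
t=Q[(Q[:,2]>.066)&(Q[:,2]<.076)&(Q[:,0]>.66)]; print("plate slope",np.polyfit(t[:,1],t[:,0],1))
# eyelet bottoms/teeth gaps: bright cells in tooth row
t=Q[(Q[:,2]>.046)&(Q[:,2]<.054)&(Q[:,0]<.62)]; h,e=np.histogram(t[:,1],np.arange(-.14,.09,.004)); print([(round(a,3),int(b)) for a,b in zip(e,h)]); print(np.polyfit(t[:,1],t[:,0],1),t[:,0].mean())
E
```

```text
(array([ 73., 223.]), 609.8, -287.0, 138.6, 25.8, 14.88)
(array([511., 101.]), 423.5, 290.5, 138.7, 20.8, 0.18)
(array([42., 97.]), 439.1, -294.4, 138.6, 25.1, -8.71)
0.005 2206 x [0.5605 0.5627 0.5713 0.5794 0.5805] y [-0.1252 -0.0197  0.0814] z 0.0126
0.027 7057 x [0.5405 0.5996 0.6298 0.6685 0.6767] y [-0.1233 -0.0029  0.0822] z 0.0327
0.039 1453 x [0.5377 0.58   0.587  0.6795 0.6861] y [-0.1166 -0.0075  0.0795] z 0.0422
0.047 1173 x [0.536  0.58   0.5864 0.6764 0.678 ] y [-0.1254 -0.0181  0.083 ] z 0.0504
0.066 2448 x [0.5322 0.533  0.6751 0.6831 0.686 ] y [-0.1145 -0.0049  0.0807] z 0.0729
0.085 199 x [0.5257 0.5263 0.5291 0.5323 0.5341] y [-0.0306 -0.0202 -0.0119] z 0.1062
plate slope [-0.00283225  0.67917068]
[(np.float64(-0.14), 0), (np.float64(-0.136), 0), (np.float64(-0.132), 0), (np.float64(-0.128), 25), (np.float64(-0.124), 34), (np.float64(-0.12), 32), (np.float64(-0.116), 33), (np.float64(-0.112), 33), (np.float64(-0.108), 4), (np.float64(-0.104), 3), (np.float64(-0.1), 3), (np.float64(-0.096), 3), (np.float64(-0.092), 3), (np.float64(-0.088), 3), (np.float64(-0.084), 3
[... 389 characters left out ...]
float64(-0.02), 33), (np.float64(-0.016), 32), (np.float64(-0.012), 21), (np.float64(-0.008), 1), (np.float64(-0.004), 1), (np.float64(0.0), 1), (np.float64(0.004), 2), (np.float64(0.008), 3), (np.float64(0.012), 2), (np.float64(0.016), 35), (np.float64(0.02), 36), (np.float64(0.024), 44), (np.float64(0.028), 37), (np.float64(0.032), 37), (np.float64(0.036), 34), (np.float64(0.04), 3), (np.float64(0.044), 4), (np.float64(0.048), 2), (np.float64(0.052), 4), (np.float64(0.056), 3), (np.float64(0.06), 3), (np.float64(0.064), 24), (np.float64(0.068), 33), (np.float64(0.072), 32), (np.float64(0.076), 36), (np.float64(0.08), 34), (np.float64(0.084), 0)]
[-0.00407868  0.58018206] 0.5802682910895478
```

```bash

python3 -m inch '[[0.3,-1,0,0.08,50],[0.29,-1,0,0,50],[0,-0.22,-1,0,50],[0,0,-1,0,50],[0,0,-1,0,50]]' >/dev/null
python3 -m inch '[[0,0,-1,0,50],[0,0,-0.5,0,50],[0,0,-0.5,0,50],[0,0,-0.4,0,50],[0,0,-0.5,0,50]]' >/dev/null
python3 -m inch '[[0,0,-0.5,0,50],[0,0,0,0,50],[0,0,0,0,50]]' >/dev/null
python3 st.py
python3 - <<'E'
from h import *
s=r.snapshot('wrist');save(s,'w2.png')
E
```

```text
4.0 pos [0.5319 0.0028 0.0976] jaw yaw 92.83 zz -1.0 F [ 0.3 -0.3 -0.2] open 50.1 q [ 0.06  0.83 -0.25  1.97  0.48  0.4   1.06]
```

View pics/w2.png

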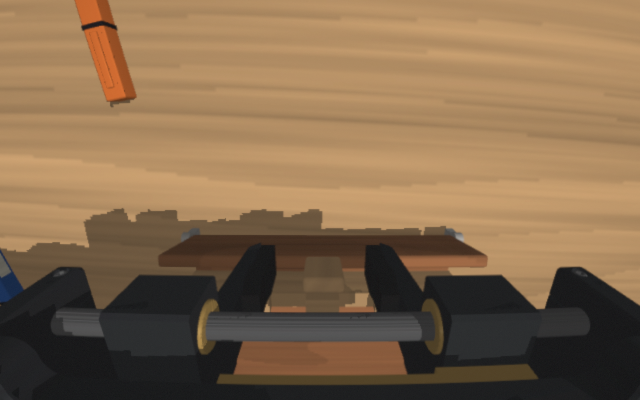

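```bash

python3 -m inch '[[0,0,0,0,10],[0,0,0,0,10],[0,0,0,0,10],[0,0,0,0,10],[0,0,0,0,10]]' 15
python3 -m inch '[[-0.39,-0.02,-0.1,0,10],[-0.39,-0.02,-0.16,0,10],[-0.35,-0.02,-0.21,0,10],[-0.33,-0.02,-0.25,0,10],[-0.28,-0.01,-0.3,0,10]]'
python3 -m inch '[[-0.26,-0.01,-0.33,0,10],[-0.19,-0.01,-0.36,0,10],[-0.16,-0.01,-0.39,0,10],[0,0,0,0,10],[0,0,0,0,10]]'
```

```text
clock: 4.55
tool_pos: [0.5322, 0.0042, 0.098]
eef_rot: [-0.025, 1.0, 0.001, 0.0]
contact_force: [-0.0, 3.3, 2.1]
opening: 0.225
clock: 5.05
tool_pos: [0.4902, 0.0022, 0.0727]
eef_rot: [-0.025, 1.0, 0.001, 0.002]
contact_force: [3.0, 3.1, 0.2]
opening: 0.221
clock: 5.55
tool_pos: [0.4756, 0.0015, 0.0454]
eef_rot: [-0.026, 1.0, 0.001, 0.002]
contact_force: [3.7, 4.2, -2.6]
opening: 0.22
```

```bash

python3 -m inch '[[0,0,0,0,50],[0,0,0,0,50],[0,0,0,0,50],[0,0,0.5,0,50],[0,0,1,0,50]]' >/dev/null
python3 -m inch '[[0,0,1,0,50],[0,0,1,0,50],[0,0,1,0,50],[0,0.4,1,0,50],[0,1,0,0,50]]' >/dev/null
python3 -m inch '[[-0.32,1,0,-0.14,50],[-0.32,1,0,-0.14,50],[-0.32,1,0,-0.14,50],[-0.32,1,0,-0.13,50],[-0.32,1,0,-0.13,50]]' >/dev/null
python3 -m inch '[[0,1,0,0,50],[0,1,0,0,50],[0,1,0,0,50],[0,1,0,0,50],[0,1,0,0,50]]' >/dev/null
python3 -m inch '[[0,0.2,0,0,50],[0,0,0,0,50],[0,0,0,0,50]]' >/dev/null
python3 st.py
python3 - <<'E'
from mk import *
s=r.snapshot('wrist');save(s,'w3.png')
for b in blues(s): print(b)
s=r.snapshot("side"); C=cloud(s); P=C[140:270,270:400].reshape(-1,3); g=np.radians(2.85)
M=np.array([[np.cos(g),np.sin(g)],[-np.sin(g),np.cos(g)]]); Q=np.c_[P[:,:2]@M.T,P[:,2]]
q=Q[(Q[:,0]<.51)&(Q[:,2]>.025)]; print("gate/tab",len(q),q.min(0),q.max(0))
E
```

```text
7.85 pos [0.4331 0.2875 0.1825] jaw yaw 88.65 zz -1.0 F [0.6 0.1 0.9] open 50.0 q [-0.52  0.67 -0.25  1.95  0.3   0.55  0.57]
(array([325., 172.]), 423.6, 291.9, 139.8, 13.8, 0.19)
gate/tab 406 [ 0.16947499 -0.66713213  0.03333683] [0.50985689 0.07451692 0.93627642]
```

View pics/w3.png

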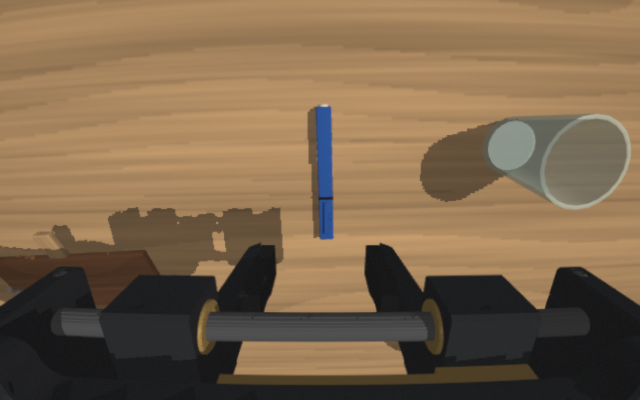

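```bash

python3 -m inch '[[0.1,0.18,-1,0.23,45],[0,0,-1,0,45],[0,0,-1,0,45],[0,0,-1,0,45],[0,0,-1,0,45]]' >/dev/null
python3 -m inch '[[0,0,-0.7,0,45],[0,0,-0.5,0,45],[0,0,-0.24,0,45],[0,0,0,0,45],[0,0,0,0,45]]' >/dev/null
python3 st.py
python3 -m inch '[[0,0,0,0,5],[0,0,0,0,5],[0,0,0,0,5],[0,0,0,0,5],[0,0,0,0,5]]' 20
python3 -m inch '[[0,0,0.4,0,5],[0,0,1,0,5],[0,0,1,0,5],[0,0,0,0,5],[0,0,0,0,5]]'
python3 st.py
```

```text
8.95 pos [0.4361 0.2943 0.0223] jaw yaw 90.11 zz -1.0 F [0.2 0.5 0.4] open 44.7 q [-0.62  0.96 -0.1   2.    0.41  0.2   0.5 ]
clock: 9.45
tool_pos: [0.4358, 0.2943, 0.022]
eef_rot: [-0.001, 1.0, 0.0, 0.0]
contact_force: [-0.8, -0.2, 3.1]
opening: 0.167
clock: 9.95
tool_pos: [0.436, 0.2943, 0.0823]
eef_rot: [-0.001, 1.0, 0.0, 0.0]
contact_force: [-0.4, -0.0, -0.5]
opening: 0.166
9.95 pos [0.436  0.2943 0.0823] jaw yaw 90.11 zz -1.0 F [-0.4 -0.  -0.5] open 14.7 q [-0.58  0.85 -0.16  1.99  0.38  0.33  0.52]
```

```bash

python3 -m inch '[[0,0,0.8,0,5],[0,0,0.8,0,5],[0.7,-0.8,0.7,0.05,5],[0.77,-0.95,0,0.05,5],[0.77,-0.95,0,0.05,5]]' >/dev/null
python3 -m inch '[[0.77,-0.95,0,0.05,5],[0.77,-0.95,0,0.05,5],[0.77,-0.95,0,0.05,5],[0.77,-0.95,0,0.05,5],[0.77,-0.95,0,0.05,5]]' >/dev/null
python3 -m inch '[[0.77,-0.93,0,0.05,5],[0,0,0,0,5],[0,0,0,0,5]]' >/dev/null
python3 st.py
python3 - <<'E'
from h import *
s=r.snapshot('wrist');save(s,'w4.png')
E
```

```text
11.25 pos [0.6066 0.084  0.1378] jaw yaw 92.73 zz -1.0 F [-0.5  1.5 -0.6] open 14.3 q [-0.02  0.84 -0.34  1.7   0.41  0.67  1.04]
```

View pics/w4.png

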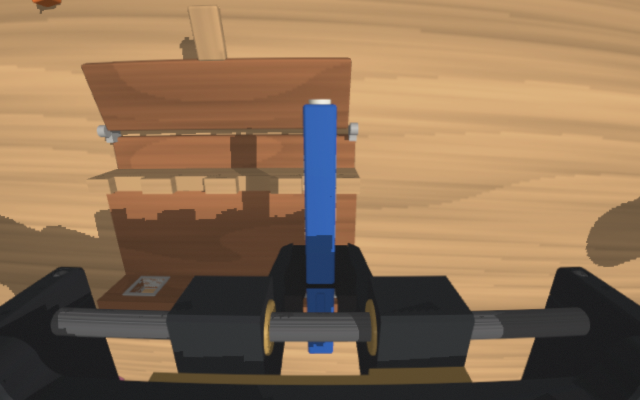

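```bash
cat > rel.py <<'E'
# rack y of held marker axis & teeth gaps, in the yaw-aligned frame (deg 2.85), from wrist depth
from h import *
s=r.snapshot('wrist'); C=cloud(s); g=np.radians(2.85)
M=np.array([[np.cos(g),np.sin(g)],[-np.sin(g),np.cos(g)]])
Q=C.copy(); Q[...,:2]=C[...,:2]@M.T
hsv=cv2.cvtColor(s["pixels"],cv2.COLOR_RGB2HSV); b=cv2.inRange(hsv,(105,130,25),(130,255,255))>0
tp=M@r.get_state()["tool_pos"][:2]; tz=r.get_state()["tool_pos"][2]; print("tcp x'y'",tp.round(4))
zz=tz+.0 
q=Q[b&(abs(Q[...,2]-(tz-.0075))<.012)]; f=np.polyfit(q[:,0],q[:,1],1)
for lo in np.arange(tp[0]-.09,tp[0]+.02,.02):
    k=q[(q[:,0]>lo)&(q[:,0]<lo+.02)]
    if len(k)>20: print(" marker x'",round(lo+.01,3),"y' lo/hi",np.percentile(k[:,1],[2,98]).round(4),"mid",np.percentile(k[:,1],[2,98]).mean().round(4),"z",np.median(k[:,2]).round(4))
print("tail x'",np.percentile(q[:,0],1).round(4))
t=Q[(Q[...,2]>.047)&(Q[...,2]<.053)&(Q[...,0]<.595)&(Q[...,0]>.575)&~b]
u=np.sort(t[:,1]); d=np.diff(u); i=np.nonzero(d>.012)[0]; print("gaps",[(u[k].round(4),u[k+1].round(4),((u[k]+u[k+1])/2).round(4)) for k in i],"ext",u[0].round(4),u[-1].round(4))
t=Q[(Q[...,2]>.068)&(Q[...,2]<.077)&(Q[...,0]>.66)&(Q[...,0]<.70)]; 
if len(t)>20: print("plate x",np.percentile(t[:,0],[2,98]).round(4),"slope",np.polyfit(t[:,1],t[:,0],1)[0].round(4))
E
python3 rel.py
```

```text
tcp x'y' [0.6095 0.0559]
 marker x' 0.53 y' lo/hi [0.048  0.0616] mid 0.0548 z 0.1317
 marker x' 0.55 y' lo/hi [0.0481 0.0616] mid 0.0548 z 0.1317
 marker x' 0.57 y' lo/hi [0.0482 0.0617] mid 0.0549 z 0.1316
 marker x' 0.59 y' lo/hi [0.0479 0.0616] mid 0.0547 z 0.1317
 marker x' 0.61 y' lo/hi [0.0477 0.0621] mid 0.0549 z 0.1316
 marker x' 0.63 y' lo/hi [0.0483 0.0615] mid 0.0549 z 0.1318
tail x' 0.5279
gaps [(np.float64(-0.1094), np.float64(-0.0849), np.float64(-0.0971)), (np.float64(-0.0594), np.float64(-0.0351), np.float64(-0.0472)), (np.float64(-0.0099), np.float64(0.0159), np.float64(0.003)), (np.float64(0.0393), np.float64(0.067), np.float64(0.0532))] ext -0.1295 0.0832
plate x [0.6749 0.6831] slope 0.0019
```

```bash

python3 -m inch '[[0,-0.08,-0.8,0,5],[0,0,-0.8,0,5],[0,0,-0.6,0,5],[0,0,-0.4,0,5],[0,0,-0.3,0,5]]' >/dev/null
python3 -m inch '[[0,0,0,0,5],[0,0,0,0,5]]'
python3 rel.py
```

```text
clock: 12.05
tool_pos: [0.6075, 0.083, 0.0671]
eef_rot: [-0.025, 1.0, 0.0, 0.0]
contact_force: [0.5, -0.4, 0.9]
opening: 0.169
tcp x'y' [0.611  0.0527]
 marker x' 0.531 y' lo/hi [0.0455 0.0592] mid 0.0523 z 0.0604
 marker x' 0.551 y' lo/hi [0.0456 0.059 ] mid 0.0523 z 0.0605
 marker x' 0.571 y' lo/hi [0.0457 0.0592] mid 0.0524 z 0.0605
 marker x' 0.591 y' lo/hi [0.0454 0.0594] mid 0.0524 z 0.0605
 marker x' 0.611 y' lo/hi [0.0452 0.0596] mid 0.0524 z 0.0606
 marker x' 0.631 y' lo/hi [0.0458 0.059 ] mid 0.0524 z 0.0609
tail x' 0.5292
gaps [(np.float64(-0.109), np.float64(-0.0857), np.float64(-0.0974)), (np.float64(-0.0589), np.float64(-0.0349), np.float64(-0.0469)), (np.float64(-0.01), np.float64(0.0156), np.float64(0.0028)), (np.float64(0.0394), np.float64(0.0652), np.float64(0.0523))] ext -0.1297 0.0835
plate x [0.6748 0.678 ] slope -0.0023
```

```bash

python3 -m inch '[[0.1,0,-0.06,0,5],[0.2,0.01,0,0,5],[0.3,0.015,0,0,5],[0.3,0.015,0,0,5],[0,0,0,0,5]]' 
python3 -m inch '[[0.3,0.015,0,0,5],[0.3,0.015,0,0,5],[0,0,0,0,5],[0,0,0,0,5]]'
python3 rel.py
```

```text
clock: 12.6
tool_pos: [0.6314, 0.0838, 0.0654]
eef_rot: [-0.024, 1.0, 0.0, 0.001]
contact_force: [-0.6, -0.0, -0.4]
opening: 0.167
clock: 13.0
tool_pos: [0.6448, 0.0845, 0.0652]
eef_rot: [-0.025, 1.0, 0.0, -0.0]
contact_force: [0.1, 0.4, 0.8]
opening: 0.171
tcp x'y' [0.6479 0.0523]
 marker x' 0.568 y' lo/hi [0.0452 0.0589] mid 0.052 z 0.0585
 marker x' 0.588 y' lo/hi [0.0452 0.0589] mid 0.0521 z 0.0585
 marker x' 0.608 y' lo/hi [0.0451 0.0588] mid 0.052 z 0.0585
 marker x' 0.628 y' lo/hi [0.0451 0.059 ] mid 0.052 z 0.0585
 marker x' 0.648 y' lo/hi [0.0448 0.0593] mid 0.052 z 0.0586
 marker x' 0.668 y' lo/hi [0.0454 0.0586] mid 0.052 z 0.0589
tail x' 0.5661
gaps [(np.float64(-0.1081), np.float64(-0.0852), np.float64(-0.0967)), (np.float64(-0.0588), np.float64(-0.0353), np.float64(-0.0471)), (np.float64(-0.0097), np.float64(0.0155), np.float64(0.0029)), (np.float64(0.04), np.float64(0.0653), np.float64(0.0526))] ext -0.1165 0.0836
plate x [0.6809 0.6861] slope 0.0018
```

```bash

python3 -m inch '[[0,0,-0.04,0,5],[0,0,0,0,36],[0,0,0,0,36],[0,0,0,0,36],[0,0,0.3,0,36]]' 
python3 -m inch '[[0,0,0.5,0,36],[0,0,1,0,36],[0,0,1,0,50],[0,0,1,0,50],[0,-0.5,1,0,50]]' >/dev/null
python3 - <<'E'
from h import *
s=r.snapshot('wrist');save(s,'w5.png')
E
python3 -m inch '[[-0.06,-1,0,0.13,50],[-0.06,-1,0,0.13,50],[-0.06,-1,0,0.13,50],[-0.06,-1,0,0.13,50],[-0.06,-1,0,0.13,50]]' >/dev/null
python3 -m inch '[[-0.06,-1,0,0.13,50],[-0.06,-1,0,0.13,50],[-0.06,-1,0,0.13,50],[-0.06,-1,0,0.13,50],[-0.06,-1,0,0.13,50]]' >/dev/null
python3 -m inch '[[-0.06,-1,0,0.13,50],[-0.06,-1,0,0.13,50],[-0.06,-1,0,0.13,50],[-0.06,-0.9,0,0.13,50],[0,0,0,0,50]]' >/dev/null
python3 -m inch '[[0,0,0,0,50],[0,0,0,0,50]]' >/dev/null
python3 st.py
python3 - <<'E'
from mk import *
s=r.snapshot('wrist');save(s,'w6.png')
for b in blues(s): print(b)
a=cv2.imread('pics/w5.png');b=cv2.imread('pics/w6.png');cv2.imwrite('pics/w56.png',cv2.resize(np.vstack([a,b]),None,fx=.7,fy=.7))
E
```

```text
clock: 13.55
tool_pos: [0.6439, 0.0843, 0.0712]
eef_rot: [-0.025, 1.0, -0.0, -0.001]
contact_force: [0.3, -0.8, -0.1]
opening: 0.406
15.8 pos [ 0.6243 -0.273   0.1848] jaw yaw 103.88 zz -1.0 F [0.  0.3 1.1] open 49.8 q [ 0.58  0.88 -0.48  1.43  0.46  0.94  1.79]
(array([629., 278.]), 645.9, 138.5, 49.6, 38.6, -6.86)
(array([307., 165.]), 611.5, -289.7, 138.7, 13.9, 14.62)
(array([326.,  29.]), 479.8, -303.0, 57.6, 14.7, -8.4)
```

View pics/w56.png

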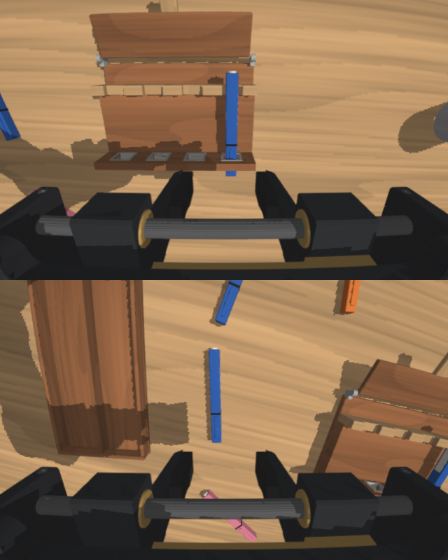

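```bash

python3 -m inch '[[-0.05,-0.5,-1,0.12,45],[0,0,-1,0,45],[0,0,-1,0,45],[0,0,-1,0,45],[0,0,-1,0,45]]' >/dev/null
python3 -m inch '[[0,0,-0.7,0,45],[0,0,-0.5,0,45],[0,0,-0.3,0,45],[0,0,0,0,45],[0,0,0,0,45]]' >/dev/null
python3 st.py
python3 -m inch '[[0,0,0,0,5],[0,0,0,0,5],[0,0,0,0,5],[0,0,0,0,5],[0,0,0,0,5]]' 20
python3 -m inch '[[0,0,0.4,0,5],[0,0,1,0,5],[0,0,1,0,5],[0,0,1,0,5],[0,0,1,0,5]]'
python3 -m inch '[[0,0,0.4,0,5],[0,0,0,0,5],[0,0,0,0,5]]' >/dev/null
python3 st.py
```

```text
16.85 pos [ 0.6231 -0.2881  0.0226] jaw yaw 104.47 zz -1.0 F [-0.4  0.1 -0.5] open 44.7 q [ 0.56  1.09 -0.4   1.47  0.57  0.69  1.74]
clock: 17.35
tool_pos: [0.6226, -0.2881, 0.0221]
eef_rot: [-0.126, 0.992, -0.0, 0.0]
contact_force: [-0.7, -0.7, 2.2]
opening: 0.168
clock: 17.85
tool_pos: [0.6224, -0.288, 0.1334]
eef_rot: [-0.126, 0.992, -0.0, 0.0]
contact_force: [-0.3, 0.2, -0.8]
opening: 0.168
18.15 pos [ 0.6218 -0.2879  0.1409] jaw yaw 104.47 zz -1.0 F [-0.8  0.4 -0.5] open 14.6 q [ 0.6   0.94 -0.47  1.45  0.49  0.87  1.8 ]
```

```bash

python3 -m inch '[[-0.03,0.99,0,-0.22,5],[-0.03,0.99,0,-0.22,5],[-0.03,0.99,0,-0.22,5],[-0.03,0.99,0,-0.22,5],[-0.03,0.99,0,-0.22,5]]' >/dev/null
python3 -m inch '[[-0.03,0.98,0,-0.22,5],[-0.03,0.98,0,-0.22,5],[-0.03,0.98,0,-0.22,5],[-0.03,0.98,0,-0.18,5],[0,0,0,0,5]]' >/dev/null
python3 -m inch '[[0,0,0,0,5],[0,0,0,0,5]]' >/dev/null
python3 st.py;python3 rel.py
```

```text
19.35 pos [ 0.6152 -0.0681  0.1408] jaw yaw 92.74 zz -1.0 F [ 0.5 -0.9 -1.2] open 14.7 q [ 0.23  0.85 -0.36  1.67  0.43  0.7   1.27]
tcp x'y' [ 0.6111 -0.0988]
 marker x' 0.531 y' lo/hi [-0.1053 -0.0916] mid -0.0985 z 0.1344
 marker x' 0.551 y' lo/hi [-0.1055 -0.0919] mid -0.0987 z 0.1344
 marker x' 0.571 y' lo/hi [-0.1055 -0.0921] mid -0.0988 z 0.1344
 marker x' 0.591 y' lo/hi [-0.1058 -0.0919] mid -0.0989 z 0.1343
 marker x' 0.611 y' lo/hi [-0.1062 -0.0918] mid -0.099 z 0.1344
 marker x' 0.631 y' lo/hi [-0.1059 -0.0925] mid -0.0992 z 0.1346
tail x' 0.5302
gaps [(np.float64(-0.1117), np.float64(-0.0846), np.float64(-0.0982)), (np.float64(-0.0607), np.float64(-0.0352), np.float64(-0.0479)), (np.float64(-0.0105), np.float64(0.0145), np.float64(0.002)), (np.float64(0.0452), np.float64(0.0642), np.float64(0.0547))] ext -0.1288 0.0843
plate x [0.6756 0.6865] slope 0.003
```

```bash

python3 -m inch '[[0,0.03,-0.8,0.07,5],[0,0,-0.8,0,5],[0,0,-0.7,0,5],[0,0,-0.4,0,5],[0,0,-0.33,0,5]]' >/dev/null
python3 -m inch '[[0,0,0,0,5],[0,0,0,0,5]]'
python3 rel.py
```

```text
clock: 20.1
tool_pos: [0.6161, -0.0657, 0.0664]
eef_rot: [-0.028, 1.0, 0.0, 0.0]
contact_force: [0.1, 0.4, -0.3]
opening: 0.169
tcp x'y' [ 0.6123 -0.0962]
 marker x' 0.532 y' lo/hi [-0.1039 -0.0898] mid -0.0969 z 0.0597
 marker x' 0.552 y' lo/hi [-0.1036 -0.0899] mid -0.0968 z 0.0598
 marker x' 0.572 y' lo/hi [-0.103   0.0573] mid -0.0228 z 0.0588
 marker x' 0.592 y' lo/hi [-0.1031  0.0573] mid -0.0229 z 0.0587
 marker x' 0.612 y' lo/hi [-0.1037  0.0573] mid -0.0232 z 0.0595
 marker x' 0.632 y' lo/hi [-0.1031 -0.0898] mid -0.0964 z 0.0602
tail x' 0.5317
gaps [(np.float64(-0.1106), np.float64(-0.0848), np.float64(-0.0977)), (np.float64(-0.0605), np.float64(-0.0352), np.float64(-0.0479)), (np.float64(-0.0101), np.float64(0.0144), np.float64(0.0022)), (np.float64(0.0459), np.float64(0.066), np.float64(0.0559))] ext -0.1282 0.0837
plate x [0.6749 0.6782] slope 0.0073
```

```bash

python3 -m inch '[[0.1,-0.04,-0.05,0,5],[0.2,0.01,0,0,5],[0.3,0.015,0,0,5],[0.3,0.015,0,0,5],[0,0,0,0,5]]' 
python3 -m inch '[[0.3,0.015,0,0,5],[0.2,0.015,0,0,5],[0,0,0,0,5],[0,0,0,0,5]]'
python3 rel.py | grep -v gaps
```

```text
clock: 20.65
tool_pos: [0.64, -0.0651, 0.0649]
eef_rot: [-0.028, 1.0, 0.0, 0.001]
contact_force: [0.0, -0.4, -0.0]
opening: 0.167
clock: 21.05
tool_pos: [0.6507, -0.0647, 0.0646]
eef_rot: [-0.028, 1.0, 0.0, -0.0]
contact_force: [0.2, 0.3, -0.5]
opening: 0.172
tcp x'y' [ 0.6464 -0.097 ]
 marker x' 0.566 y' lo/hi [-0.1038  0.0535] mid -0.0252 z 0.0577
 marker x' 0.586 y' lo/hi [-0.104   0.0573] mid -0.0234 z 0.0577
 marker x' 0.606 y' lo/hi [-0.1037  0.0576] mid -0.023 z 0.0576
 marker x' 0.626 y' lo/hi [-0.1039  0.0575] mid -0.0232 z 0.0573
 marker x' 0.646 y' lo/hi [-0.1041  0.0574] mid -0.0233 z 0.0574
 marker x' 0.666 y' lo/hi [-0.1037 -0.0905] mid -0.0971 z 0.0584
tail x' 0.5662
plate x [0.6789 0.6861] slope -0.0007
```

```bash

python3 -m inch '[[0,0,-0.02,0,5],[0,0,0,0,36],[0,0,0,0,36],[0,0,0,0,36],[0,0,0.3,0,36]]' 
python3 -m inch '[[0,0,0.5,0,36],[0,0,1,0,36],[0,0,1,0,50],[0,0,1,0,50],[0,0,1,0,50]]' >/dev/null
python3 -m inch '[[-0.8,-0.93,0,-0.2,50],[-0.8,-0.93,0,-0.2,50],[-0.8,-0.93,0,-0.2,50],[-0.8,-0.93,0,-0.2,50],[-0.8,-0.93,0,-0.2,50]]' >/dev/null
python3 -m inch '[[-0.8,-0.93,0,-0.2,50],[-0.8,-0.93,0,-0.2,50],[-0.8,-0.93,0,-0.2,50],[-0.8,-0.93,0,-0.2,50],[-0.8,-0.93,0,-0.2,50]]' >/dev/null
python3 -m inch '[[0,0,0,0,50],[0,0,0,0,50]]' >/dev/null
python3 st.py
python3 - <<'E'
from mk import *
s=r.snapshot('wrist');save(s,'w7.png')
for b in blues(s): print(b)
E
```

```text
clock: 21.6
tool_pos: [0.65, -0.0648, 0.0711]
eef_rot: [-0.028, 1.0, 0.0, -0.001]
contact_force: [-0.6, 0.5, -0.9]
opening: 0.408
23.3 pos [ 0.4509 -0.2977  0.1852] jaw yaw 81.18 zz -1.0 F [ 1.   0.8 -0.2] open 50.3 q [ 0.72  0.7  -0.37  1.89  0.41  0.63  1.51]
(array([546., 285.]), 623.8, -38.6, 57.0, 17.9, 6.21)
(array([319., 169.]), 439.5, -297.7, 139.0, 13.4, -8.62)
```

View pics/w7.png

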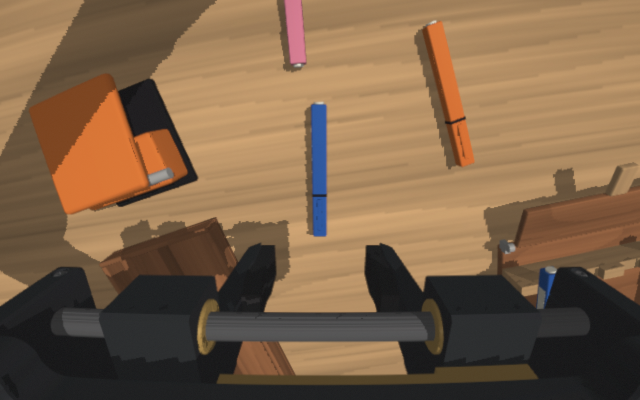

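```bash
python3 - <<'E'
from h import *
P=[]
for n in("wrist","scene","side"):
    s=r.snapshot(n); C=cloud(s).reshape(-1,3); 
    q=C[(C[:,0]>.15)&(C[:,0]<.56)&(C[:,1]<-.33)&(C[:,1]>-.6)&(C[:,2]>.04)&(C[:,2]<.12)]
    if len(q)>5: print(n,len(q),q.min(0),np.percentile(q,[2,50,98],axis=0).round(3).tolist())
    q=q[q[:,1]>-.42]; 
    if len(q): print("   near",len(q),np.percentile(q,[2,50,98],axis=0).round(3).tolist())
E
```

```text
wrist 12366 [ 0.31611639 -0.53485342  0.04001553] [[0.323, -0.527, 0.047], [0.375, -0.477, 0.07], [0.421, -0.436, 0.081]]
scene 1741 [ 0.31826462 -0.5360771   0.04015179] [[0.327, -0.531, 0.043], [0.399, -0.49, 0.067], [0.429, -0.439, 0.082]]
side 1437 [ 0.31603905 -0.52508811  0.04865611] [[0.321, -0.519, 0.06], [0.382, -0.475, 0.074], [0.42, -0.443, 0.082]]
```

```bash

python3 -m inch '[[0,-0.05,-1,0.03,45],[0,0,-1,0,45],[0,0,-1,0,45],[0,0,-1,0,45],[0,0,-1,0,45]]' >/dev/null
python3 -m inch '[[0,0,-0.7,0,45],[0,0,-0.5,0,45],[0,0,-0.3,0,45],[0,0,0,0,45],[0,0,0,0,45]]' >/dev/null
python3 st.py
python3 -m inch '[[0,0,0,0,5],[0,0,0,0,5],[0,0,0,0,5],[0,0,0,0,5],[0,0,0,0,5]]' 20
python3 -m inch '[[0,0,0.4,0,5],[0,0,1,0,5],[0,0,1,0,5],[0,0,1,0,5],[0,0,1,0,5]]'
python3 -m inch '[[0,0,0.5,0,5],[0,0,0,0,5],[0,0,0,0,5]]' >/dev/null
python3 st.py
```

```text
24.5 pos [ 0.4512 -0.2985  0.0222] jaw yaw 81.44 zz -1.0 F [ 0.3 -0.6 -0.9] open 44.9 q [ 0.6   0.97 -0.17  1.95  0.56  0.27  1.38]
clock: 25.0
tool_pos: [0.4508, -0.2986, 0.022]
eef_rot: [0.075, 0.997, -0.0, 0.0]
contact_force: [-0.1, -0.5, 2.9]
opening: 0.168
clock: 25.5
tool_pos: [0.4504, -0.2984, 0.1333]
eef_rot: [0.075, 0.997, -0.0, -0.0]
contact_force: [1.0, 0.4, -1.2]
opening: 0.166
25.8 pos [ 0.4503 -0.2985  0.1438] jaw yaw 81.42 zz -1.0 F [-1.   0.1 -0.7] open 14.7 q [ 0.7   0.76 -0.34  1.92  0.46  0.54  1.47]
```

```bash

python3 -m inch '[[0.54,0.94,0,0.16,5],[0.54,0.94,0,0.16,5],[0.54,0.94,0,0.16,5],[0.54,0.94,0,0.16,5],[0.54,0.94,0,0.16,5]]' >/dev/null
python3 -m inch '[[0.54,0.94,0,0.16,5],[0.54,0.94,0,0.16,5],[0.54,0.94,0,0.16,5],[0.54,0.94,0,0.16,5],[0.54,0.94,0,0.16,5]]' >/dev/null
python3 -m inch '[[0.52,0.94,0,0.15,5],[0.52,0.94,0,0.15,5],[0,0,0,0,5],[0,0,0,0,5],[0,0,0,0,5]]' >/dev/null
python3 st.py;python3 rel.py
```

```text
27.3 pos [ 0.6105 -0.0182  0.1431] jaw yaw 92.74 zz -1.0 F [ 0.2 -0.5 -0.1] open 14.7 q [ 0.15  0.84 -0.35  1.7   0.41  0.68  1.2 ]
tcp x'y' [ 0.6091 -0.0487]
 marker x' 0.529 y' lo/hi [-0.0556 -0.0419] mid -0.0487 z 0.1366
 marker x' 0.549 y' lo/hi [-0.0554 -0.0418] mid -0.0486 z 0.1367
 marker x' 0.569 y' lo/hi [-0.0554 -0.042 ] mid -0.0487 z 0.1367
 marker x' 0.589 y' lo/hi [-0.0558 -0.0418] mid -0.0488 z 0.1366
 marker x' 0.609 y' lo/hi [-0.0561 -0.0416] mid -0.0489 z 0.1366
 marker x' 0.629 y' lo/hi [-0.0558 -0.0423] mid -0.0491 z 0.1368
tail x' 0.5277
gaps [(np.float64(-0.1098), np.float64(-0.0901), np.float64(-0.0999)), (np.float64(-0.0618), np.float64(-0.0349), np.float64(-0.0484)), (np.float64(-0.0108), np.float64(0.0151), np.float64(0.0022)), (np.float64(0.0446), np.float64(0.0645), np.float64(0.0545))] ext -0.1288 0.0838
plate x [0.6756 0.6861] slope -0.0017
```

```bash

python3 -m inch '[[0,0,-0.8,0.03,5],[0,0,-0.8,0,5],[0,0,-0.7,0,5],[0,0,-0.4,0,5],[0,0,-0.43,0,5]]' >/dev/null
python3 -m inch '[[0,0,0,0,5],[0,0,0,0,5]]'
python3 rel.py
```

```text
clock: 28.05
tool_pos: [0.6119, -0.0167, 0.0663]
eef_rot: [-0.026, 1.0, 0.0, 0.0]
contact_force: [-0.4, 0.3, 0.1]
opening: 0.168
tcp x'y' [ 0.6105 -0.0469]
 marker x' 0.531 y' lo/hi [-0.0544 -0.0407] mid -0.0476 z 0.0596
 marker x' 0.551 y' lo/hi [-0.0542 -0.0406] mid -0.0474 z 0.0596
 marker x' 0.571 y' lo/hi [-0.1033  0.0572] mid -0.023 z 0.0584
 marker x' 0.591 y' lo/hi [-0.1033  0.0575] mid -0.0229 z 0.0579
 marker x' 0.611 y' lo/hi [-0.103   0.0576] mid -0.0227 z 0.0573
 marker x' 0.631 y' lo/hi [-0.0538  0.0579] mid 0.002 z 0.0567
tail x' 0.5303
gaps [(np.float64(-0.1097), np.float64(-0.0904), np.float64(-0.1001)), (np.float64(-0.0606), np.float64(-0.0348), np.float64(-0.0477)), (np.float64(-0.0105), np.float64(0.0146), np.float64(0.0021)), (np.float64(0.0451), np.float64(0.0644), np.float64(0.0547))] ext -0.1288 0.0843
plate x [0.6753 0.6776] slope 0.0074
```

Aligned (−0.0475 vs −0.0477). Insert and release.

```bash

python3 -m inch '[[0.1,-0.01,-0.05,0,5],[0.2,0.01,0,0,5],[0.3,0.015,0,0,5],[0.3,0.015,0,0,5],[0,0,0,0,5]]' 
python3 -m inch '[[0.3,0.015,0,0,5],[0.25,0.015,0,0,5],[0,0,0,0,5],[0,0,0,0,5]]'
python3 rel.py | grep -E "tcp|tail"
python3 -m inch '[[0,0,-0.02,0,5],[0,0,0,0,36],[0,0,0,0,36],[0,0,0,0,36],[0,0,0.3,0,36]]' 
python3 -m inch '[[0,0,0.5,0,36],[0,0,1,0,36],[0,0,1,0,36],[-0.5,0,1,0,50],[-1,0,1,0,50]]' >/dev/null
python3 -m inch '[[-1,0,0,0,50],[-1,0,0,0,50],[0,0,0,0,50],[0,0,0,0,50]]' >/dev/null
python3 st.py
python3 - <<'E'
from h import *
s=r.snapshot('wrist');save(s,'w8.png')
C=cloud(s); g=np.radians(2.85); M=np.array([[np.cos(g),np.sin(g)],[-np.sin(g),np.cos(g)]])
Q=C.copy(); Q[...,:2]=C[...,:2]@M.T; Q-=[.6355,-.0225,0]
hsv=cv2.cvtColor(s["pixels"],cv2.COLOR_RGB2HSV); b=(cv2.inRange(hsv,(105,130,25),(130,255,255))>0)&(Q[...,2]>.03)&(Q[...,2]<.075)
for y0 in(-.075,-.025,.025,.075):
    q=Q[b&(abs(Q[...,1]-y0)<.02)]
    if len(q)>50: t=q[q[:,2]>.05]; print(y0,"x",np.percentile(q[:,0],[0.5,99.5]).round(4),"y",np.median(q[:,1]).round(4),"z top tail",np.median(t[t[:,0]<-.05][:,2]).round(4),"fit yslope",np.polyfit(t[:,0],t[:,1],1)[0].round(3))
q=Q[(Q[...,0]<-.125)&(Q[...,0]>-.2)&(abs(Q[...,1])<.012)&(Q[...,2]>.02)&(Q[...,2]<.1)]; print("tab",len(q),q.min(0).round(3),q.max(0).round(3))
s=r.snapshot("scene")
E
```

```text
clock: 28.6
tool_pos: [0.6359, -0.0155, 0.0649]
eef_rot: [-0.026, 1.0, 0.0, 0.001]
contact_force: [-0.0, -1.2, -0.8]
opening: 0.17
clock: 29.0
tool_pos: [0.648, -0.015, 0.0646]
eef_rot: [-0.026, 1.0, 0.0, -0.0]
contact_force: [0.4, 0.1, -0.4]
opening: 0.169
tcp x'y' [ 0.6462 -0.0472]
tail x' 0.5659
clock: 29.55
tool_pos: [0.6472, -0.0151, 0.0712]
eef_rot: [-0.026, 1.0, -0.0, -0.001]
contact_force: [0.4, -0.5, -0.1]
opening: 0.407
30.45 pos [ 0.5611 -0.015   0.1854] jaw yaw 93.01 zz -1.0 F [-0.1  0.2  0.3] open 49.9 q [ 0.16  0.72 -0.37  1.83  0.4   0.66  1.18]
-0.075 x [-0.0705  0.0438] y -0.0732 z top tail 0.058 fit yslope 0.039
-0.025 x [-0.071   0.0431] y -0.0253 z top tail 0.0581 fit yslope 0.002
0.075 x [-0.07    0.0138] y 0.0734 z top tail 0.058 fit yslope 0.035
tab 1322 [-0.171 -0.012  0.037] [-0.125  0.012  0.054]
```

View pics/w8.png

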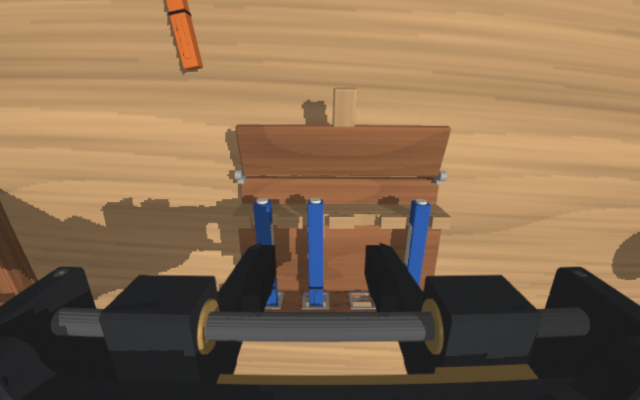

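```bash

python3 - <<'E'
from mk import *
for n in("scene","side"):
    s=r.snapshot(n); print(n,[(b[0].tolist(),b[1],b[2],b[3]) for b in blues(s) ])
E
python3 -m inch '[[-0.9,0.17,0,0,50],[-0.9,0.17,0,0,50],[-0.9,0.17,0,0,50],[-0.82,0.17,0,0,50],[0,0,-1,0,50]]' >/dev/null
python3 -m inch '[[0,0,-1,0,50],[0,0,-1,0,50],[0,0,-1,0,50],[0,0,-0.7,0,50],[0,0,-0.5,0,50]]' >/dev/null
python3 -m inch '[[0,0,-0.35,0,50],[0,0,0,0,50],[0,0,0,0,50]]' >/dev/null
python3 st.py
python3 - <<'E'
from h import *
s=r.snapshot('wrist');save(s,'w9.png')
E
```

```text
scene []
side []
31.95 pos [0.4729 0.0021 0.0456] jaw yaw 93.01 zz -1.0 F [ 0.6 -0.3  0.4] open 50.0 q [-0.06  0.9  -0.07  2.16  0.58  0.1   0.94]
```

View pics/w9.png

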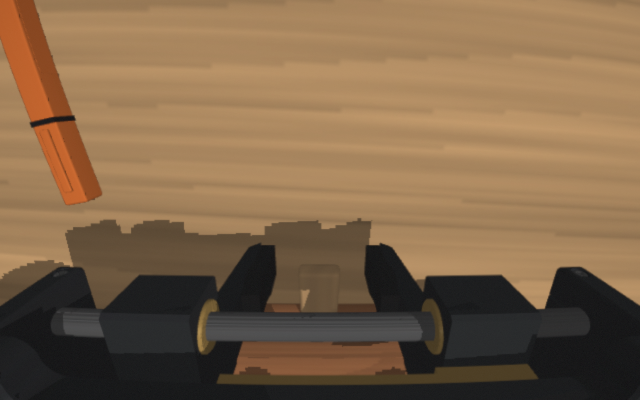

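```bash

python3 - <<'E'
from h import *
for n in("scene","side"):
    s=r.snapshot(n); m=cv2.inRange(cv2.cvtColor(s["pixels"],cv2.COLOR_RGB2HSV),(105,120,25),(130,255,255))
    for c in cv2.findContours(m,cv2.RETR_EXTERNAL,cv2.CHAIN_APPROX_NONE)[0]:
        if cv2.contourArea(c)>20: u=c[:,0].mean(0); print(n,u.round(),cv2.contourArea(c),plane(s,[u],.05)[0].round(3))
E
python3 -m inch '[[0,0,0,0,10],[0,0,0,0,10],[0,0,0,0,10],[0,0,0,0,10],[0,0,0,0,10]]' 15
python3 -m inch '[[0.15,0.01,0.36,0,10],[0.18,0.01,0.34,0,10],[0.25,0.01,0.33,0,10],[0.29,0.015,0.3,0,10],[0.33,0.015,0.25,0,10]]'
python3 -m inch '[[0.36,0.02,0.21,0,10],[0.38,0.02,0.16,0,10],[0.4,0.02,0.1,0,10],[0.35,0.02,0.05,0,10],[0.36,0.02,0,0,10]]'
python3 -m inch '[[0.08,0,0,0,10],[0,0,0,0,10],[0,0,0,0,10]]'
```

```text
scene [349. 249.] 43.0 [ 0.699 -0.063  0.05 ]
scene [358. 237.] 34.0 [ 0.697 -0.014  0.05 ]
scene [323. 236.] 132.0 [ 0.619 -0.064  0.05 ]
scene [333. 225.] 124.5 [ 0.617 -0.015  0.05 ]
scene [374. 215.] 24.0 [0.691 0.085 0.05 ]
scene [350. 204.] 92.0 [0.612 0.084 0.05 ]
side [356. 215.] 120.5 [ 0.627 -0.064  0.05 ]
side [347. 203.] 110.5 [ 0.624 -0.014  0.05 ]
side [330. 183.] 87.5 [0.619 0.085 0.05 ]
clock: 32.6
tool_pos: [0.4725, 0.0015, 0.0456]
eef_rot: [-0.026, 1.0, -0.0, 0.0]
contact_force: [-0.1, -1.9, 1.6]
opening: 0.217
clock: 33.1
tool_pos: [0.5014, 0.0029, 0.085]
eef_rot: [-0.026, 1.0, -0.0, -0.001]
contact_force: [0.5, -1.3, -4.7]
opening: 0.221
clock: 33.6
tool_pos: [0.542, 0.0048, 0.0971]
eef_rot: [-0.026, 1.0, -0.002, -0.007]
contact_force: [-19.1, -0.1, 10.7]
opening: 0.219
clock: 33.9
tool_pos: [0.5428, 0.0049, 0.097]
eef_rot: [-0.027, 1.0, -0.002, -0.008]
contact_force: [-14.2, -0.5, 9.0]
opening: 0.225
```

```bash

python3 -m inch '[[0,0,0,0,45],[0,0,0,0,45],[0,0,0,0,45],[0,0,0.5,0,45],[0,0,1,0,45]]' >/dev/null
python3 -m inch '[[0,0,1,0,45],[0,0,1,0,45],[0,0,1,0,45],[-0.5,0,1,0,45],[-1,0,0.5,0,45]]' >/dev/null
python3 -m inch '[[-1,0,0,0,45],[0,0,0,0,45],[0,0,0,0,45]]' >/dev/null
python3 st.py
python3 - <<'E'
from h import *
g=np.radians(2.85); M=np.array([[np.cos(g),np.sin(g)],[-np.sin(g),np.cos(g)]])
for n in("wrist","scene","side"):
    s=r.snapshot(n)
    if n=='wrist': save(s,'w10.png')
    C=cloud(s);Q=C.copy(); Q[...,:2]=C[...,:2]@M.T; Q-=[.6355,-.0225,0]
    t=Q[(abs(Q[...,0]+.09)<.03)&(abs(Q[...,1])<.009)&(Q[...,2]>.08)&(Q[...,2]<.115)]
    u=Q[(abs(Q[...,0]+.09)<.03)&(abs(Q[...,1])<.09)&(Q[...,2]>.068)&(Q[...,2]<.08)]
    print(n,"tab",len(t),t.mean(0).round(4) if len(t) else "", "edge",len(u),u.mean(0).round(4) if len(u) else "")
    b=(cv2.inRange(cv2.cvtColor(s["pixels"],cv2.COLOR_RGB2HSV),(105,130,25),(130,255,255))>0)&(Q[...,2]>.03)&(Q[...,2]<.075)
    for y0 in(-.075,-.025,.075):
        q=Q[b&(abs(Q[...,1]-y0)<.02)]
        if len(q)>50: print(y0,"x",np.percentile(q[:,0],[1,99]).round(4),"y",np.median(q[:,1]).round(4))
E
```

```text
35.2 pos [0.4888 0.006  0.249 ] jaw yaw 93.01 zz -1.0 F [0.2 0.8 0. ] open 45.0 q [ 0.18  0.55 -0.44  1.97  0.36  0.69  1.14]
wrist tab 311 [-0.092  -0.0001  0.0995] edge 1312 [-0.091   0.0014  0.0742]
-0.075 x [-0.071  -0.0609] y -0.0765
-0.025 x [-0.0706  0.0313] y -0.0251
0.075 x [-0.0707  0.0357] y 0.0679
scene tab 42 [-0.0864 -0.0016  0.0974] edge 160 [-0.0868 -0.0062  0.0735]
-0.075 x [-0.0649  0.0685] y -0.0776
-0.025 x [-0.0682  0.0687] y -0.0283
0.075 x [-0.0658  0.0672] y 0.0706
side tab 35 [-0.0919 -0.0008  0.0994] edge 151 [-0.0914 -0.0071  0.0747]
-0.075 x [-0.0686  0.0372] y -0.0777
-0.025 x [-0.07    0.0382] y -0.0271
0.075 x [-0.0674  0.037 ] y 0.0724
```

View pics/w10.png

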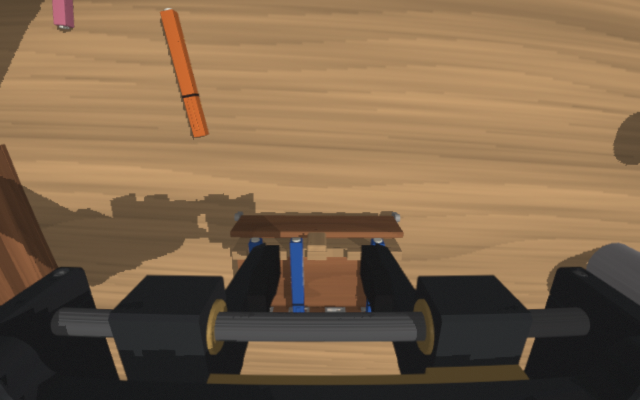

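```bash
python3 -c "
from plant import r
print(r.finish_job())"
```

```text
the job is handed in; nothing more can be done
None
```

The job is handed in. I folded the gate down, threaded the three blue markers present through eyelets 3, 0 and 1 (in that order), shut the gate and moved the arm clear.

Last checks:
- **Markers:** the scene camera puts the caps at about +67 to +69 mm in rack x. The tails read -65 to -71 mm across the three cameras, and the barrel tops were at 58 mm before the gate was shut, so the tails rest on the rail.
- **Gate:** the edge and tab are vertical at rack x -86 to -92 mm in all three cameras, which I read as shut to within about 0.05 rad.
- **Fourth marker:** a blue search in the scene and side pictures found only the three in the rack.
- **Robot:** its force reading was near zero, with the tool about 15 cm above and clear of the gate.

Disagreements: the cameras differed by 2 to 5 mm on rack positions. Two barrels first read 0.035 to 0.039 rad off line, probably because the fingers were partly in view, but that is still within the limit. I did not measure the punch, tumbler, tin and tray again at the end, but the arm stayed clear of them.

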